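Fetch the sold pot from behind the other wares

ROBOT

A 6-joint arm with a two-finger parallel gripper is mounted at the origin on the work surface. World frame = base frame: x ahead of the robot, y to its left, z up, the work surface at z = 0. Lengths are in mm, angles in rad, forces in N, time in s.
With the tool pointing down it reaches from about 400 to 925 mm from the base axis. Payload 12.5 kg.
Tool frame: the origin (TCP) lies midway between the tips of the shut fingers; the grasp point (between the pads) lies 19 mm behind it (env.pinch_z is the z of the grasp point in the tool frame, in mm); z points along the fingers, y is the line along which they close (so a half turn about z gives the same grasp; the last joint's range is limited). The gripper opens to 95 mm and grips with 3 to 60 N. Pads are 20 mm wide; open, the fingers measure 119 mm over their backs; the gripper's body (75 mm by 180 mm) begins 59 mm behind the grasp point.
Start: joints at [1.221, 0.491, 1.559, -0, 1.092, -0.106], TCP at [150.853, 606.543, 176.661] pointing down, gripper open.
Joint ranges: [-3.1, 3.1], [-0.84, 2.19], [0.05, 2.79], [-1.13, 4.28], [0.06, 2.93], [-2.69, 2.69]. Speed limits (rad/s): [2.22, 2.22, 2.79, 3.14, 3.14, 3.14].

INTERFACE

Orientations are given as [roll, pitch, yaw] about the fixed x, y, z axes, in that order (R = Rz(yaw) Ry(pitch) Rx(roll)).
In Python, from cell import env, eyes gives the robot as it stands.
- The arm moves only by the shell command python3 -m inch 'ROWS'. ROWS is JSON, a list of rows, each a list of 3 entries, a list of its own where there are three numbers: the shift along the tool's x, y, z in units of 60 mm (1.0 is 60 mm), then the turn about the tool's z in units of 5 degrees (1.0 is 5 degrees), then the closure, from -1 (fully open) to 1 (shut). In form: [[[tx, ty, tz], turn, claw], ...]. A call has exactly 10 rows; each row shifts and turns the commanded pose from where the row before left it, along the tool's axes as they then stand; what a row does not reach is not made up. A row lasts 1/8 s, in which the tool goes at most 62.5 mm and 10.7 degrees, less where a joint would pass 70% of its speed; a pose out of reach is approached as far as the arm can. A call is refused whole if a number of a shift passes 1 or a number of a turn 1, either way. A call with a gripper value outside its range is refused whole. The fingers move at their own pace and stop on an object; the grip force is fixed at half the most. Time passes only in rows, so rows that do not move let the fingers close, or fill a call up. It gives the time, the measured TCP pose, the force, the opening and the grip force at its end, in the units of the state.
- env.state(): the state, without advancing time (a new reading comes with each control period).
- eyes.read_camera(name): name is "side" or "top" or "wrist"; returns a dict with "pixels" (420x560x3 uint8, red, green, blue), "fx", "fy", "cx", "cy" (pixels), "distortion" ([k1, k2, p1, p2, k3] as OpenCV has them; the pictures are not rectified), "extrinsics" (4x4, takes a point from world to camera coordinates). Camera axes: x right, y down, z forward; pixel columns grow to the right and rows downward; lengths in mm; the calibration is good to about 2 mm. A picture is of the moment at which its call begins. There is no depth.
- env.job_done(): hands the job in; it is judged then, once.
Trained networks look in a picture, given as the dict that the camera call returned (one of the last four; its "shot" number tells which), for a name from the list of things; names that differ only in an ending like _2 or _b are one class to them, and where a whole thing is asked for, a point or a joint stands for the part that bears it (a point fixed in the world has none). Each returns a list of dicts, best first, with "score" (0 to 1); they miss things now and then, are a little off and sometimes report something else, mostly with a low value. They report only what shows in the picture. A call takes as long as a camera call.
- eyes.boxes_of(name, picture): "centre" ([row, column] in pixels, amid what is visible of it).
- eyes.cut_out(name, picture): "mask" (420x560 bool, what is visible of it) and "centre" ([row, column] in pixels, amid what is visible of it).
- eyes.spot_point(name, picture): "centre" ([row, column] in pixels: a listed point, or the origin of a listed thing).
The state is a dict: "t": time; "joints": joint angles; "qvel": joint speeds; "tau": joint torques, N m; "eef_pos": TCP position; "tcp_rot": TCP orientation; "ft_force": force on the tool from outside, world axes, zero at the start; "moment": the same for the moment, N m; "opening": opening from 0.0 (shut) to 1.0 (fully open); "grip_force": force on a finger pad.
Only numpy, scipy, OpenCV 4.12 (cv2) and the standard library are available. Lean on these libraries where they do the work, as an engineer would, in place of code of your own. Each camera call takes 0.05 s, during which the arm holds its last target. There are 200 camera calls.

TASK

The squat lidded pot at the back of the display board has been sold. Clear the three tall pieces around it (goblet, round vase, tea caddy) onto the long side tray, all three standing there together, then lift out the pot and set it down upright in the open cardboard gift box, and only then put each of the three pieces back exactly where it stood on the board. Set everything down rather than dropping it, tip nothing over, and leave the saucer and the little ring box where they are.

Things in the scene. Friction and masses are not known exactly. Their poses are not given: they have to be found in the camera images.
- pot: the sold piece: squat round white ceramic pot, straight side 56 mm in diameter from 5 to 34 mm up, lid fixed on, with a 12 mm knob ball, 52 mm tall in all, about 0.14 kg. Origin: centre of its underside; z up. Stands at the back (far from the robot) of the board, with a tall piece at its left, one at its right and one in front of it.
- goblet: steel wine goblet, 130 mm tall: foot 60 mm in diameter, stem 14 mm thick up to 52 mm, bowl 54 to 55 mm in diameter from 76 mm up to the rim at 130 mm, which is round and open at the top. About 0.2 kg. Origin: centre of its underside; z up.
- vase: black vase, 120 mm tall: ball-shaped body 68 mm in diameter at its widest (38 mm up), shoulders ending 78 mm up, then a straight neck 21 mm in diameter from 84 to 112 mm and a lip 30 mm in diameter at the top. About 0.26 kg. Origin: centre of its underside; z up.
- caddy: plain pale wooden tea caddy, an upright closed cylinder 55 mm in diameter and 105 mm tall with a dark seam 78 mm up; one solid piece. About 0.18 kg. Origin: centre of its underside; z up.
- board: dark wooden display board, fixed, 220 mm (x) by 270 mm (y), 12 mm thick; the pieces stand on it. A lip 14 mm higher runs along its far edge (+x). Origin: centre of its underside, on the table; x points to its back, z up. In its frame the pot stands near (45, 0) mm, the tall pieces near (45, 80), (45, -80) and (-30, 0), in any arrangement.
- side_tray: long shallow grey plastic tray, fixed on the table left or right of the board, 300 mm (its x) by 130 mm (its y), 18 mm high, walls and floor 5 mm thick: room for the three tall pieces in a row along x. Origin: centre of its underside; inner floor 5 mm above it; z up.
- gift_box: open square cardboard box, fixed on the table on the other side of the board, 150 by 150 mm outside, 40 mm high, walls and floor 4 mm thick. Origin: centre of its underside; inner floor 4 mm above it; z up.
- saucer: small blue saucer, 54 mm across and 14 mm high, on the front left corner (seen from the robot) of the board. Not to be moved. Origin: centre of its underside.
- ringbox: little closed box of pale wood, 46 by 54 mm and 25 mm high, on the front right corner (seen from the robot) of the board. Not to be moved. Origin: centre of its underside.

How it is judged (in metres and radians):
On the way, in this order (a step that is already met when the one before it is completed fails the run):
1. the goblet, the vase and the caddy all stand released on the side tray (x of goblet in the frame of side_tray between -0.13 and 0.13 m and y of goblet in the frame of side_tray between -0.048 and 0.048 m and z of each of goblet, vase, caddy in the frame of side_tray below 0.011 m and angle between each of goblet, vase, caddy's own z axis and vertical below 0.15 rad and linear speed of each of goblet, vase, caddy below 0.03 m/s and contact force between the fingers and goblet below 0.05 N and x of vase in the frame of side_tray between -0.13 and 0.13 m and y of vase in the frame of side_tray between -0.048 and 0.048 m and contact force between the fingers and vase below 0.05 N and x of caddy in the frame of side_tray between -0.13 and 0.13 m and y of caddy in the frame of side_tray between -0.048 and 0.048 m and contact force between the fingers and caddy below 0.05 N and distance of pot from where it was at the start of the episode below 0.04 m), for 0.2 s.
2. the pot stands released on the floor of the gift box while the three still wait on the side tray (x of pot in the frame of gift_box between -0.05 and 0.05 m and y of pot in the frame of gift_box between -0.05 and 0.05 m and z of pot in the frame of gift_box below 0.012 m and angle between each of pot, goblet, vase, caddy's own z axis and vertical below 0.15 rad and linear speed of each of pot, goblet, vase, caddy below 0.03 m/s and contact force between the fingers and pot below 0.05 N and x of goblet in the frame of side_tray between -0.13 and 0.13 m and y of goblet in the frame of side_tray between -0.048 and 0.048 m and z of each of goblet, vase, caddy in the frame of side_tray below 0.011 m and contact force between the fingers and goblet below 0.05 N and x of vase in the frame of side_tray between -0.13 and 0.13 m and y of vase in the frame of side_tray between -0.048 and 0.048 m and contact force between the fingers and vase below 0.05 N and x of caddy in the frame of side_tray between -0.13 and 0.13 m and y of caddy in the frame of side_tray between -0.048 and 0.048 m and contact force between the fingers and caddy below 0.05 N), for 0.2 s.
At the end, for the whole second after the job is handed in: The pot stands upright (within 0.15 rad) on the floor of the gift box; goblet, vase and caddy each stand upright (within 0.15 rad) on the board within 15 mm of where they stood at the start; all four are released and at rest (x of pot in the frame of gift_box between -0.05 and 0.05 m and y of pot in the frame of gift_box between -0.05 and 0.05 m and z of pot in the frame of gift_box below 0.012 m and angle between each of pot, goblet, vase, caddy's own z axis and vertical below 0.15 rad and linear speed of each of pot, goblet, vase, caddy below 0.03 m/s and contact force between the fingers and pot below 0.05 N and distance of each of goblet, vase, caddy from where it was at the start of the episode below 0.015 m and contact force between the fingers and goblet below 0.05 N and contact force between the fingers and vase below 0.05 N and contact force between the fingers and caddy below 0.05 N); the robot touches nothing.
It fails at once if a piece is let go while its underside is more than 50 mm above the table (dropped or thrown) ((height (world z) of goblet above 0.05 m and contact force between the fingers and goblet below 0.01 N) or (height (world z) of vase above 0.05 m and contact force between the fingers and vase below 0.01 N) or (height (world z) of caddy above 0.05 m and contact force between the fingers and caddy below 0.01 N) or (height (world z) of pot above 0.05 m and contact force between the fingers and pot below 0.01 N)).
It fails at once if the pot, goblet, vase or caddy is tipped over (beyond 0.8 rad) (angle between any of goblet, vase, caddy, pot's own z axis and vertical above 0.8 rad).
It fails at once if the saucer or ring box is moved by more than 20 mm (distance of any of saucer, ringbox from where it was at the start of the episode above 0.02 m).
It also fails if it takes over 147 s, if anything falls off the work surface, if the arm or the gripper's body presses on something with over 40 N, if the wrist force passes 120 N, or if a joint passes its speed limit or range.

## Working session

There is one attempt and no reset: what is moved stays moved. The work goes in short steps, Python scripts to look and compute and a shell command to move; the robot and the scene stay as the last step left them, time stands still between calls to the robot, and variables do not carry over. Pictures are saved under pics/ and viewed, at most 14 in all, crops included, and the job is handed in when it is done.

```bash
ls; mkdir -p pics; cat > h.py <<'E'
import numpy as np,cv2
from cell import env,eyes
def K(p): return np.array([[p['fx'],0,p['cx']],[0,p['fy'],p['cy']],[0,0,1.]])
def ray(p,rc):
    u=cv2.undistortPoints(np.array([[[rc[1],rc[0]]]],float),K(p),np.array(p['distortion'],float))[0,0]
    E=np.array(p['extrinsics']);R=E[:3,:3];o=-R.T@E[:3,3];d=R.T@np.array([u[0],u[1],1]);return o,d/np.linalg.norm(d)
def atz(p,rc,z):
    o,d=ray(p,rc);return o+d*(z-o[2])/d[2]
def proj(p,X):
    E=np.array(p['extrinsics']);r,_=cv2.Rodrigues(E[:3,:3])
    a=cv2.projectPoints(np.array(X,float).reshape(-1,1,3),r,E[:3,3],K(p),np.array(p['distortion'],float))[0][:,0];return a[:,::-1]
def save(p,n): cv2.imwrite('pics/'+n+'.png',cv2.cvtColor(p['pixels'],cv2.COLOR_RGB2BGR))
E
python3 - <<'E'
from h import *
s=env.state();print({k:np.round(v,3).tolist() for k,v in s.items()},env.pinch_z)
Z={'pot':12,'goblet':12,'vase':12,'caddy':12,'board':0,'side_tray':0,'gift_box':0,'saucer':12,'ringbox':12}
for c in('top','side'):
    p=eyes.read_camera(c);save(p,c+'0')
    E=np.array(p['extrinsics']);print(c,'cam pos',-E[:3,:3].T@E[:3,3],'fwd',E[2,:3])
    for n in Z:
        print(n,[(np.round(d['centre']).tolist(),round(d['score'],2),np.round(atz(p,d['centre'],Z[n])).tolist()) for d in eyes.spot_point(n,p)[:2]])
E
```

```text
pics
{'t': 0.0, 'joints': [1.221, 0.492, 1.559, 0.0, 1.092, -0.106], 'qvel': [-0.001, 0.001, 0.0, -0.002, -0.001, -0.001], 'tau': [-0.001, -61.264, -25.817, 0.069, 0.048, -0.0], 'eef_pos': [150.745, 606.236, 176.049], 'tcp_rot': [-3.14, -0.0, 2.898], 'ft_force': [-0.239, -0.112, -0.203], 'moment': [0.07, -0.017, 0.007], 'grip_force': 0.0, 'opening': 1.002} -18.8
top cam pos [ 432.10222756   16.1811608  1352.67823064] fwd [ 1.18197614e-01 -6.76006341e-04 -9.92989863e-01]
pot [([181.0, 282.0], 0.97, [651.0, 10.0, 12.0])]
goblet [([174.0, 312.0], 0.74, [669.0, -66.0, 12.0])]
vase [([188.0, 250.0], 0.59, [631.0, 89.0, 12.0])]
caddy [([214.0, 288.0], 0.9, [567.0, -5.0, 12.0])]
board [([200.0, 283.0], 0.58, [604.0, 7.0, 0.0])]
side_tray [([240.0, 423.0], 0.7, [503.0, -345.0, 0.0])]
gift_box [([243.0, 151.0], 0.76, [495.0, 336.0, 0.0])]
saucer [([237.0, 251.0], 0.73, [511.0, 85.0, 12.0])]
ringbox [([219.0, 329.0], 0.6, [554.0, -109.0, 12.0])]
side cam pos [  54.27918224 -574.8626332   779.51912093] fwd [ 0.49296307  0.52203377 -0.69603746]
pot [([197.0, 285.0], 0.92, [642.0, 14.0, 12.0]), ([215.0, 270.0], 0.63, [575.0, -8.0, 12.0])]
goblet [([210.0, 315.0], 0.7, [666.0, -66.0, 12.0])]
vase [([187.0, 262.0], 0.67, [626.0, 80.0, 12.0])]
caddy [([214.0, 270.0], 0.64, [575.0, -6.0, 12.0])]
board [([212.0, 275.0], 0.69, [597.0, 1.0, -0.0])]
side_tray [([330.0, 356.0], 0.66, [497.0, -341.0, 0.0])]
gift_box [([164.0, 160.0], 0.85, [489.0, 343.0, 0.0])]
saucer [([211.0, 229.0], 0.51, [508.0, 67.0, 12.0])]
ringbox [([241.0, 292.0], 0.68, [555.0, -102.0, 12.0])]
```

View pics/top0.png

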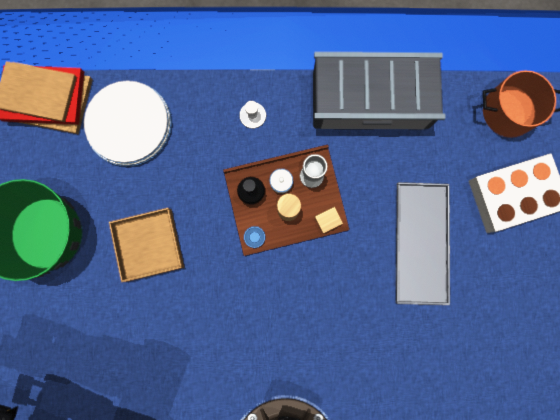

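View pics/side0.png

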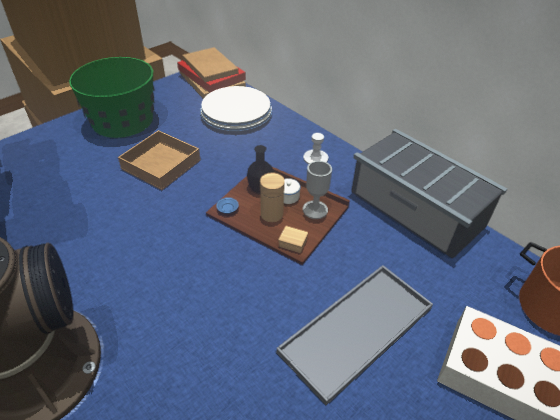

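The top view shows the board at about (285,200), turned slightly. The vase is at back-left (250,190), the goblet at back-right (314,170), the caddy in front (289,208) and the pot between them (281,181). The tray is on the right (423,243), the box on the left (146,244), and both views agree with the networks. Next I'll fit the positions to the silhouettes.

```bash
cat >> h.py <<'E'
from scipy.optimize import minimize
# (z, radius) profiles
P={'pot':[(0,25),(5,28),(34,28),(40,20),(41,6),(52,5)],'goblet':[(0,30),(4,28),(10,7),(52,7),(64,20),(76,27),(130,27.5)],
'vase':[(0,20),(15,27),(25,32),(38,34),(51,32),(65,25),(78,13),(84,10.5),(112,10.5),(114,15),(120,15)],'caddy':[(0,27.5),(105,27.5)]}
a=np.linspace(0,2*np.pi,24,endpoint=False)
def sil(p,n,x,y,z0,th=0):
    m=np.zeros((420*4,560*4),np.uint8)
    if n in P:
        rings=[np.c_[x+r*np.cos(a),y+r*np.sin(a),0*a+z0+z] for z,r in P[n]]
        hulls=[np.r_[rings[i],rings[i+1]] for i in range(len(rings)-1)]
    else:
        A,B,H={'side_tray':(150,65,18),'gift_box':(75,75,40)}[n];c,s=np.cos(th),np.sin(th)
        q=np.array([[A,B],[A,-B],[-A,-B],[-A,B]])@np.array([[c,s],[-s,c]])+[x,y]
        hulls=[np.r_[np.c_[q,[z0]*4],np.c_[q,[z0+H]*4]]]
    for h in hulls:
        uv=proj(p,h)[:,::-1]*4+1.5
        cv2.fillConvexPoly(m,cv2.convexHull(uv.astype(np.float32)).round().astype(np.int32),1)
    return m.reshape(420,4,560,4).mean((1,3))
def fit(pics,n,x0,z0,occ=None):
    M=[]
    for p in pics:
        d=eyes.cut_out(n,p)
        if d: M.append((p,d[0]['mask'].astype(float)))
    def cost(v):
        c=0
        for p,m in M:
            s=sil(p,n,v[0],v[1],z0,v[2]/100 if len(v)>2 else 0);c+=1-np.minimum(s,m).sum()/np.maximum(s,m).sum()
        return c
    v=np.array(x0,float);S=np.vstack([v]+[v+8*e for e in np.eye(len(v))])
    r=minimize(cost,v,method='Nelder-Mead',options=dict(initial_simplex=S,xatol=.2,fatol=1e-4));return r.x.round(1).tolist(),round(r.fun/len(M),3)
E
python3 - <<'E'
from h import *
T=eyes.read_camera('top');S=eyes.read_camera('side')
for n,x in dict(pot=(647,12),goblet=(668,-66),vase=(629,85),caddy=(570,-5),side_tray=(500,-343,0),gift_box=(492,340,12)).items():
    z=12 if n in P else 0
    for l in([T],[S],[T,S]): print(n,*fit(l,n,x,z))
E
# first move: align yaw to pi, head toward goblet side, up
python3 -m inch '[[[0,0,-0.5],-0.7,-1],[[0,0,-0.5],-0.7,-1],[[0,0,-0.3],-0.7,-1],[[0,0,0],-0.69,-1],[[0,0,0],0,-1],[[0,0,0],0,-1],[[0,0,0],0,-1],[[0,0,0],0,-1],[[0,0,0],0,-1],[[0,0,0],0,-1]]'
```

```text
pot [647.9, 11.7] 0.037
pot [647.0, 12.0] 1.0
pot [647.9, 11.7] 0.519
goblet [663.7, -64.9] 0.039
goblet [665.5, -66.7] 0.074
goblet [664.3, -65.6] 0.067
vase [621.5, 84.5] 0.048
vase [621.9, 83.0] 0.256
vase [621.7, 83.7] 0.157
caddy [577.2, -5.7] 0.073
caddy [577.8, -7.7] 0.062
caddy [578.8, -6.1] 0.077
side_tray [496.8, -340.7, -3.9] 0.021
side_tray [497.1, -342.3, -3.0] 0.019
side_tray [497.0, -341.5, -3.3] 0.024
gift_box [490.3, 341.9, 23.6] 0.024
gift_box [492.0, 340.0, 12.0] nan
gift_box [490.3, 341.9, 23.6] 0.024
t: 3.55
eef_pos: [150.8, 606.5, 254.6]
tcp_rot: [3.142, -0.0, 3.141]
ft_force: [1.0, 0.3, 0.5]
opening: 0.997
grip_force: 0.0h.py:42: RuntimeWarning: invalid value encountered in scalar divide
  r=minimize(cost,v,method='Nelder-Mead',options=dict(initial_simplex=S,xatol=.2,fatol=1e-4));return r.x.round(1).tolist(),round(r.fun/len(M),3)
```

```bash
python3 -m inch '[[[-0.45,-0.6,0],0,-1],[[-0.45,-0.6,0],0,-1],[[-0.45,-0.6,0],0,-1],[[-0.45,-0.6,0],0,-1],[[-0.45,-0.6,0],0,-1],[[-0.45,-0.6,0],0,-1],[[-0.45,-0.6,0],0,-1],[[-0.45,-0.6,0],0,-1],[[-0.45,-0.6,0],0,-1],[[-0.45,-0.6,0],0,-1]]'
python3 -m inch '[[[-0.45,-0.6,0],0,-1],[[-0.45,-0.6,0],0,-1],[[-0.45,-0.6,0],0,-1],[[-0.45,-0.6,0],0,-1],[[-0.45,-0.6,0],0,-1],[[-0.45,-0.6,0],0,-1],[[-0.45,-0.6,0],0,-1],[[-0.45,-0.6,0],0,-1],[[-0.3,-0.4,0],0,-1],[[0,0,0],0,-1]]'
```

```text
t: 4.8
eef_pos: [421.5, 245.2, 254.8]
tcp_rot: [3.141, 0.0, 3.141]
ft_force: [-0.3, 0.5, 0.1]
opening: 0.999
grip_force: 0.0
t: 6.05
eef_pos: [655.2, -67.2, 253.8]
tcp_rot: [3.141, -0.001, 3.139]
ft_force: [0.5, 0.2, 0.5]
opening: 0.998
grip_force: 0.0
```

```bash
python3 -m inch '[[[-0.15,0.03,0],0,-1],[[0,0,0.5],0,-1],[[0,0,0.5],0,-1],[[0,0,0.5],0,-1],[[0,0,0.4],0,-1],[[0,0,0.3],0,-1],[[0,0,0.2],0,-1],[[0,0,0.2],0,-1],[[0,0,0.08],0,-1],[[0,0,0],0,-1]]'
python3 -m inch '[[[0,0,0],0,0],[[0,0,0],0,0],[[0,0,0],0,0.2],[[0,0,0],0,0.4],[[0,0,0],0,1],[[0,0,0],0,1],[[0,0,0],0,1],[[0,0,0],0,1],[[0,0,0],0,1],[[0,0,0],0,1]]'
python3 - <<'E'
from h import *
p=eyes.read_camera('side');save(p,'g1')
E
```

```text
t: 7.3
eef_pos: [663.7, -63.8, 93.8]
tcp_rot: [3.141, -0.0, 3.141]
ft_force: [-0.1, -0.0, 0.3]
opening: 1.001
grip_force: 0.0
t: 8.55
eef_pos: [663.7, -63.9, 93.9]
tcp_rot: [-3.142, 0.0, 3.141]
ft_force: [0.5, -1.2, 1.9]
opening: 0.567
grip_force: 30.0
```

View pics/g1.png

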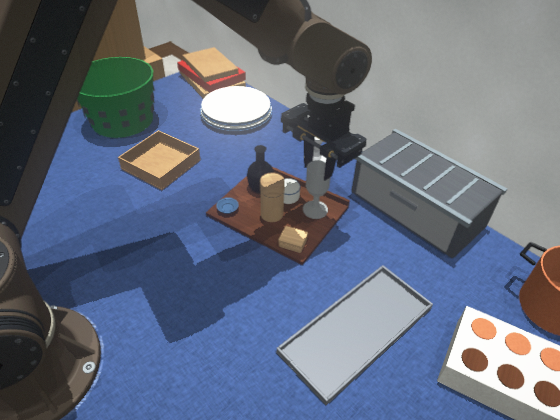

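The goblet at (317,180) is between the fingers and the rest of the scene hasn't moved. Next I'll carry it to the far slot of the tray.

```bash
python3 -m inch '[[[0,0,-0.1],0,1],[[0,0,-0.3],0,1],[[0,0,-0.5],0,1],[[0,0,-0.3],0,1],[[0.05,-0.2,-0.1],0,1],[[0.1,-0.4,0],0,1],[[0.15,-0.6,0],0,1],[[0.2,-0.7,0],0,1],[[0.2,-0.7,0],0,1],[[0.2,-0.7,0],0,1]]'
python3 -m inch '[[[0.15,-0.6,0],0,1],[[0.1,-0.4,0],0,1],[[0.05,-0.2,0],0,1],[[0,-0.1,0],0,1],[[0,0,0],0,1],[[0,0,0.2],0,1],[[0,0,0.4],0,1],[[0,0,0.3],0,1],[[0,0,0.1],0,1],[[0,0,0],0,1]]'
```

```text
t: 9.85
eef_pos: [607.8, -264.5, 170.6]
tcp_rot: [3.141, -0.002, 3.14]
ft_force: [0.8, -0.3, -2.8]
opening: 0.57
grip_force: 30.0
t: 11.1
eef_pos: [591.6, -339.6, 111.6]
tcp_rot: [3.141, -0.0, 3.142]
ft_force: [0.2, -0.1, -2.9]
opening: 0.569
grip_force: 30.0
```

```bash
python3 -m inch '[[[0,-0.08,0.1],0,1],[[0,0,0.15],0,1],[[0,0,0.08],0,1],[[0,0,0.04],0,1],[[0,0,0.03],0,1],[[0,0,0.01],0,1],[[0,0,0],0,1],[[0,0,0],0,1],[[0,0,0],0,1],[[0,0,0],0,1]]'
```

```text
t: 12.35
eef_pos: [591.6, -344.6, 87.3]
tcp_rot: [3.142, 0.0, 3.141]
ft_force: [-0.2, -0.3, -3.1]
opening: 0.569
grip_force: 30.0
```

```bash
python3 -m inch '[[[0,0,0.02],0,1],[[0,0,0],0,0.8],[[0,0,0],0,0],[[0,0,0],0,-0.5],[[0,0,0],0,-1],[[0,0,0],0,-1],[[0,0,0],0,-1],[[0,0,0],0,-1],[[0,0,0],0,-1],[[0,0,0],0,-1]]'
python3 - <<'E'
from h import *
s=env.state();print(s['eef_pos'],s['ft_force'],s['opening'])
p=eyes.read_camera('side');save(p,'g2')
E
```

```text
t: 13.6
eef_pos: [591.6, -344.6, 86.0]
tcp_rot: [3.142, 0.0, 3.141]
ft_force: [-0.0, -0.2, 0.0]
opening: 1.003
grip_force: 0.0
[ 591.55708824 -344.58109525   85.99644549] [-0.04947704 -0.20130271  0.04556847] 1.0033066640048403
```

View pics/g2.png

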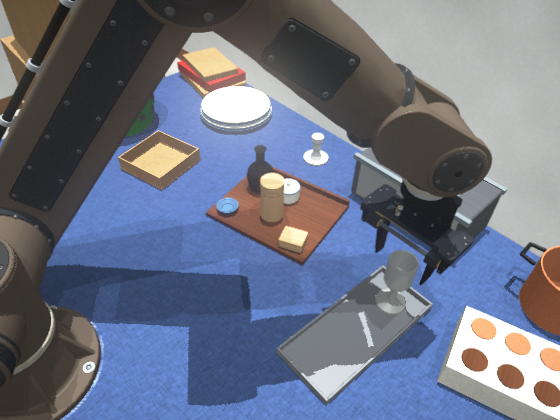

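The goblet stands released and upright in the tray at (392,290). The caddy is next.

```bash
python3 -m inch '[[[0,0,-0.3],0,-1],[[0,0,-0.6],0,-1],[[0,0,-0.6],0,-1],[[0,0.2,-0.3],0,-1],[[0.03,0.5,-0.1],0,-1],[[0.05,0.8,0],0,-1],[[0.05,0.9,0],0,-1],[[0.05,0.9,0],0,-1],[[0.05,0.9,0],0,-1],[[0,0.7,0],0,-1]]'
python3 -m inch '[[[0,0.5,0],0,-1],[[0,0.24,0],0,-1],[[0,0,0],0,-1],[[0,0,0.2],0,-1],[[0,0,0.3],0,-1],[[0,0,0.3],0,-1],[[0,0,0.2],0,-1],[[0,0,0],0,-1],[[0,0,0],0,-1],[[0,0,0],0,-1]]'
```

```text
t: 14.9
eef_pos: [576.0, -46.7, 199.2]
tcp_rot: [3.141, -0.002, -3.14]
ft_force: [-0.2, 0.2, -0.6]
opening: 0.996
grip_force: 0.0
t: 16.15
eef_pos: [578.2, -6.3, 140.6]
tcp_rot: [-3.142, 0.001, 3.141]
ft_force: [-0.2, -1.0, 0.8]
opening: 1.0
grip_force: 0.0
```

```bash
python3 -m inch '[[[0,0,0.2],0,-1],[[0,0,0.3],0,-1],[[0,0,0.3],0,-1],[[0,0,0.2],0,-1],[[0,0,0.13],0,-1],[[0,0,0],0,-1],[[0,0,0],0,0],[[0,0,0],0,0],[[0,0,0],0,0.2],[[0,0,0],0,1]]'
python3 -m inch '[[[0,0,0],0,1],[[0,0,0],0,1],[[0,0,0],0,1],[[0,0,-0.1],0,1],[[0,0,-0.3],0,1],[[0,0,-0.4],0,1],[[0,0,-0.3],0,1],[[0,0,-0.1],0,1],[[0,0,0],0,1],[[0,0,0],0,1]]'
```

```text
t: 17.4
eef_pos: [577.9, -6.2, 72.4]
tcp_rot: [3.142, 0.0, 3.141]
ft_force: [0.3, -0.2, 0.2]
opening: 0.639
grip_force: 0.0
t: 18.65
eef_pos: [577.5, -6.1, 143.4]
tcp_rot: [3.141, -0.001, 3.141]
ft_force: [0.0, -0.4, -2.5]
opening: 0.569
grip_force: 30.0
```

```bash
python3 -m inch '[[[0.03,-0.2,0],0,1],[[0.1,-0.4,0],0,1],[[0.15,-0.6,0],0,1],[[0.2,-0.7,0],0,1],[[0.2,-0.7,0],0,1],[[0.2,-0.7,0],0,1],[[0.2,-0.7,0],0,1],[[0.14,-0.6,0],0,1],[[0.08,-0.5,0],0,1],[[0.04,-0.3,0],0,1]]'
python3 -m inch '[[[0,-0.15,0],0,1],[[0,-0.04,0],0,1],[[0,0,0],0,1],[[0,0,0.2],0,1],[[0,0,0.3],0,1],[[0,0,0.3],0,1],[[0,0,0.2],0,1],[[0,0,0.1],0,1],[[0,0,0],0,1],[[0,0,0],0,1]]'
```

```text
t: 19.9
eef_pos: [496.5, -331.9, 143.7]
tcp_rot: [3.141, -0.0, 3.14]
ft_force: [0.6, 0.8, -2.3]
opening: 0.566
grip_force: 30.0
t: 21.15
eef_pos: [497.6, -341.7, 78.7]
tcp_rot: [-3.141, 0.001, 3.141]
ft_force: [0.1, -0.3, -1.0]
opening: 0.568
grip_force: 30.0
```

Lower 14 mm, release, and rise.

```bash
python3 -m inch '[[[0,0,0.08],0,1],[[0,0,0.06],0,1],[[0,0,0.04],0,1],[[0,0,0.03],0,1],[[0,0,0.02],0,1],[[0,0,0],0,1],[[0,0,0],0,1],[[0,0,0],0,0.8],[[0,0,0],0,0],[[0,0,0],0,-1]]'
python3 -m inch '[[[0,0,0],0,-1],[[0,0,0],0,-1],[[0,0,-0.2],0,-1],[[0,0,-0.5],0,-1],[[0,0,-0.6],0,-1],[[0,0,-0.6],0,-1],[[0,0,-0.4],0,-1],[[0,0,-0.2],0,-1],[[0,0,0],0,-1],[[0,0,0],0,-1]]'
```

```text
t: 22.4
eef_pos: [497.6, -341.7, 64.8]
tcp_rot: [-3.141, 0.001, 3.141]
ft_force: [-0.5, 0.7, -0.3]
opening: 0.626
grip_force: 0.0
t: 23.65
eef_pos: [497.0, -341.3, 213.4]
tcp_rot: [3.14, -0.001, 3.141]
ft_force: [0.6, 0.1, -0.1]
opening: 0.997
grip_force: 0.0
```

```bash
python3 -m inch '[[[-0.05,0.2,0],0,-1],[[-0.15,0.5,0],0,-1],[[-0.25,0.8,0],0,-1],[[-0.27,0.9,0],0,-1],[[-0.27,0.9,0],0,-1],[[-0.27,0.9,0],0,-1],[[-0.27,0.9,0],0,-1],[[-0.25,0.8,0],0,-1],[[-0.2,0.6,0],0,-1],[[-0.1,0.4,0],0,-1]]'
python3 -m inch '[[[0,0.15,0],0,-1],[[0,0.04,0],0,-1],[[0,0,0.2],0,-1],[[0,0,0.3],0,-1],[[0,0,0.3],0,-1],[[0,0,0.2],0,-1],[[0,0,0.1],0,-1],[[0,0,0],0,-1],[[0,0,0],0,-1],[[0,0,0],0,-1]]'
```

```text
t: 24.9
eef_pos: [622.1, 75.0, 213.6]
tcp_rot: [3.141, -0.001, -3.14]
ft_force: [0.1, 0.0, -0.4]
opening: 1.003
grip_force: 0.0
t: 26.15
eef_pos: [622.5, 83.8, 148.9]
tcp_rot: [3.141, 0.001, 3.141]
ft_force: [0.0, -0.2, -1.1]
opening: 1.0
grip_force: 0.0
```

```bash
python3 -m inch '[[[0,0,0.2],0,-1],[[0,0,0.3],0,-1],[[0,0,0.2],0,-1],[[0,0,0.15],0,-1],[[0,0,0.08],0,-1],[[0,0,0],0,-1],[[0,0,0],0,0],[[0,0,0],0,0],[[0,0,0],0,0.2],[[0,0,0],0,0.4]]'
python3 -m inch '[[[0,0,0],0,0.5],[[0,0,0],0,0.6],[[0,0,0],0,1],[[0,0,0],0,1],[[0,0,0],0,1],[[0,0,0],0,1],[[0,0,0],0,1],[[0,0,0],0,1],[[0,0,0],0,1],[[0,0,0],0,1]]'
python3 - <<'E'
from h import *
p=eyes.read_camera('side');cv2.imwrite('pics/v1.png',cv2.resize(p['pixels'][60:270,180:400,::-1],None,fx=2.7,fy=2.7))
E
```

```text
t: 27.4
eef_pos: [622.3, 83.8, 92.7]
tcp_rot: [3.142, 0.0, 3.141]
ft_force: [0.4, 0.5, 0.3]
opening: 0.635
grip_force: 0.0
t: 28.65
eef_pos: [622.3, 83.8, 92.6]
tcp_rot: [3.142, -0.0, 3.141]
ft_force: [-0.2, 0.8, -0.5]
opening: 0.268
grip_force: 30.0
```

View pics/v1.png

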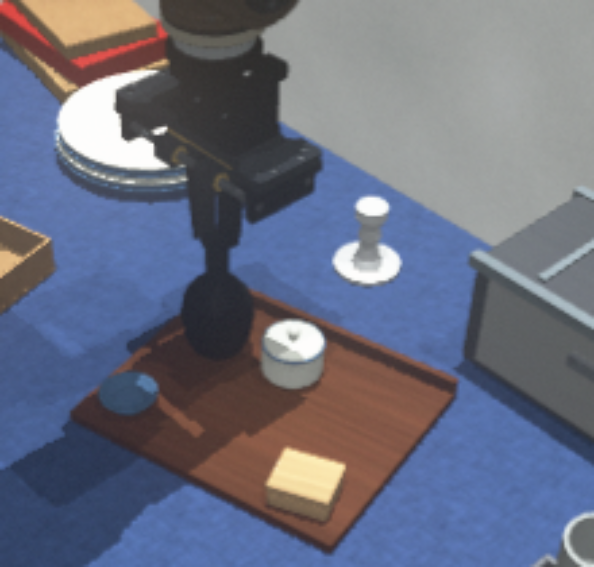

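The vase is held at the neck at (217,260), upright. The opening of 25 mm is wider than the 21 mm neck, so I'll regrasp slightly lower and compare.

```bash
python3 -m inch '[[[0,0,0],0,0.3],[[0,0,0],0,0.3],[[0,0,0],0,0.3],[[0,0,0.06],0,0.3],[[0,0,0],0,0.5],[[0,0,0],0,0.6],[[0,0,0],0,1],[[0,0,0],0,1],[[0,0,0],0,1],[[0,0,0],0,1]]'
```

```text
t: 29.95
eef_pos: [622.3, 83.8, 89.0]
tcp_rot: [3.142, -0.0, 3.141]
ft_force: [-0.7, -0.1, -1.9]
opening: 0.274
grip_force: 30.0
```

```bash
python3 -m inch '[[[0,0,0],0,0.3],[[0,0,0],0,0.3],[[0,0,0],0,0.3],[[0,0,-0.13],0,0.3],[[0,0,0],0,0.5],[[0,0,0],0,0.6],[[0,0,0],0,1],[[0,0,0],0,1],[[0,0,0],0,1],[[0,0,0],0,1]]'
```

```text
t: 31.2
eef_pos: [622.3, 83.8, 96.8]
tcp_rot: [3.142, -0.0, 3.141]
ft_force: [0.4, 0.3, -0.3]
opening: 0.003
grip_force: 0.0
```

```bash
python3 - <<'E'
from h import *
p=eyes.read_camera('side');q=eyes.read_camera('top');w=eyes.read_camera('wrist')
print(fit([p],'vase',(622,84),12),fit([q],'vase',(622,84),12))
A=cv2.resize(p['pixels'][60:270,180:400,::-1],(400,382));B=cv2.resize(q['pixels'][120:270,200:360,::-1],(400,382))
cv2.imwrite('pics/v2.png',np.hstack([A,B]));save(w,'v2w')
E
```

```text
([620.7, 80.2], np.float64(0.101)) ([622.0, 84.0], np.float64(nan))h.py:42: RuntimeWarning: invalid value encountered in scalar divide
  r=minimize(cost,v,method='Nelder-Mead',options=dict(initial_simplex=S,xatol=.2,fatol=1e-4));return r.x.round(1).tolist(),round(r.fun/len(M),3)
```

View pics/v2.png

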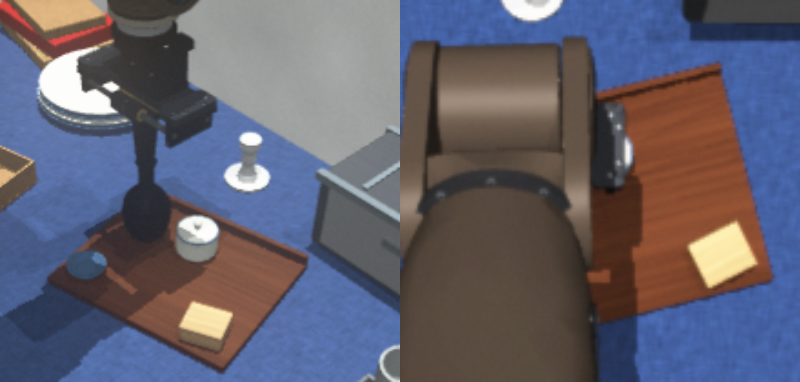

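View pics/v2w.png

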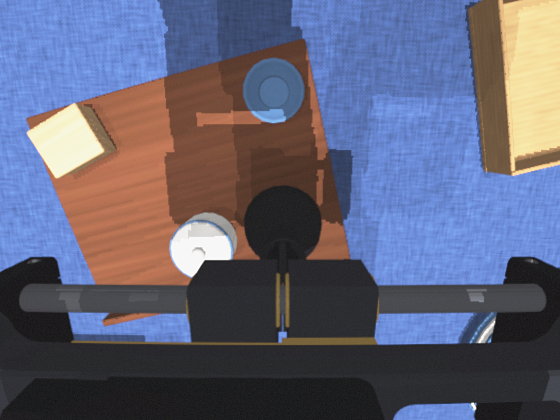

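The wrist view shows the vase still standing, at about (283,222), with its neck just robot-side of the closed fingers. I'll back off and measure it again.

```bash
python3 -m inch '[[[0,0,0],0,0],[[0,0,0],0,-1],[[0,0,0],0,-1],[[0,0,0],0,-1],[[0,0,-0.4],0,-1],[[0,0,-0.8],0,-1],[[0,0,-0.8],0,-1],[[0,-0.9,0],0,-1],[[0,-0.9,0],0,-1],[[0,-0.9,0],0,-1]]'
python3 -m inch '[[[0.3,-0.9,0],0,-1],[[0.5,-0.7,0],0,-1],[[0.5,-0.5,0],0,-1],[[0.5,-0.3,0],0,-1],[[0.3,0,0],0,-1],[[0,0,0],0,-1],[[0,0,0],0,-1],[[0,0,0],0,-1],[[0,0,0],0,-1],[[0,0,0],0,-1]]'
cat > m.py <<'E'
from h import *
import sys
T=eyes.read_camera('top');S=eyes.read_camera('side');save(T,'T'+sys.argv[1]);save(S,'S'+sys.argv[1])
for n,x,z in (('vase',(622,84),12),('goblet',(592,-344),5),('caddy',(497,-341),5),('pot',(648,12),12)):
    print(n,fit([T],n,x,z),fit([S],n,x,z),[(c,atz(p,d['centre'],z).round()[:2].tolist()) for c,p in(('T',T),('S',S)) for d in eyes.spot_point(n,p)[:1]])
E
python3 m.py 1 2>/dev/null
```

```text
t: 32.7
eef_pos: [622.1, -79.7, 217.0]
tcp_rot: [3.142, 0.0, -3.141]
ft_force: [0.5, 0.3, 0.3]
opening: 0.977
grip_force: 0.0
t: 33.95
eef_pos: [496.4, -222.0, 216.7]
tcp_rot: [3.141, -0.0, -3.142]
ft_force: [0.4, 0.7, 0.7]
opening: 1.0
grip_force: 0.0
vase ([621.1, 85.4], np.float64(0.039)) ([620.7, 80.0], np.float64(0.079)) [('T', [624.0, 91.0]), ('S', [622.0, 82.0])]
goblet ([593.1, -345.4], np.float64(0.784)) ([593.0, -346.7], np.float64(0.095)) [('T', [601.0, -343.0]), ('S', [594.0, -349.0])]
caddy ([497.0, -341.0], np.float64(nan)) ([498.8, -341.5], np.float64(0.054)) [('S', [498.0, -341.0])]
pot ([647.8, 11.7], np.float64(0.043)) ([649.2, 10.7], np.float64(0.095)) [('T', [652.0, 9.0]), ('S', [647.0, 0.0])]
```

```bash
python3 - <<'E'
from h import *
out=[]
for c,(r,k) in(('top',(140,215)),('side',(120,205))):
    p=eyes.read_camera(c);im=p['pixels'].copy()[...,::-1]
    im=im[r:r+100,k:k+100];im=cv2.resize(im,(400,400),interpolation=cv2.INTER_CUBIC)
    im=np.clip(im.astype(float)*2,0,255).astype(np.uint8)
    s=sil(p,'vase',621,83.5,12)[r:r+100,k:k+100];s=(cv2.resize(s,(400,400))>.5).astype(np.uint8)
    cs,_=cv2.findContours(s,cv2.RETR_EXTERNAL,cv2.CHAIN_APPROX_NONE);cv2.drawContours(im,cs,-1,(0,255,0),1);out.append(im)
cv2.imwrite('pics/ov.png',np.hstack(out))
E
```

```text
(no output)
```

View pics/ov.png

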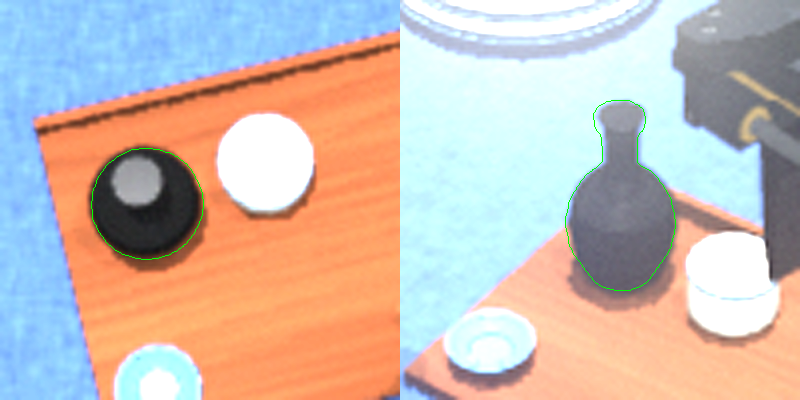

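The overlay matches at (621,83.5) in both views. Next I'll project that pose into the earlier wrist image to test it.

```bash
python3 - <<'E'
from h import *
w=eyes.read_camera('wrist');s=env.state()
E=np.array(w['extrinsics']);d=np.array([622.3,83.8,96.8])-s['eef_pos'];print('cam rel tcp',-E[:3,:3].T@E[:3,3]-s['eef_pos'],E[2,:3])
E[:3,3]-=E[:3,:3]@d;w['extrinsics']=E
im=cv2.imread('pics/v2w.png');s_=(sil(w,'vase',621,83.5,12)>.5).astype(np.uint8)
for n,m in (('vase',s_),('pot',(sil(w,'pot',648,11.7,12)>.5).astype(np.uint8))):
    cs,_=cv2.findContours(m,cv2.RETR_EXTERNAL,cv2.CHAIN_APPROX_NONE);cv2.drawContours(im,cs,-1,(0,255,0),1)
cv2.circle(im,tuple(proj(w,[622.3,83.8,96.8])[0][::-1].round().astype(int).tolist()),4,(0,0,255),-1)
cv2.imwrite('pics/ov2.png',im)
E
```

```text
cam rel tcp [-7.04138733e+01 -1.81346359e-01  2.07608810e+02] [ 2.53287415e-01 -3.33418525e-04 -9.67391014e-01]
```

View pics/ov2.png

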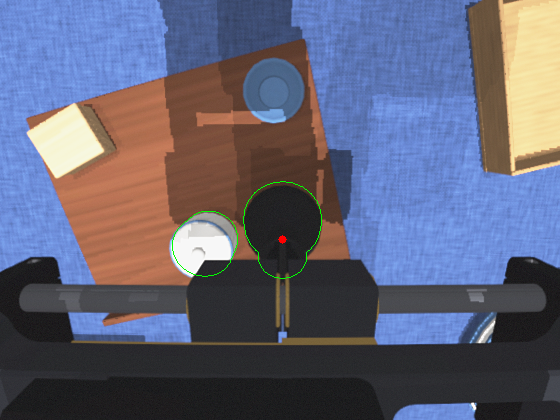

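```bash
python3 - <<'E'
from h import *
T=eyes.read_camera('top');S=eyes.read_camera('side')
for p,r,k,c,rr in((T,140,215,137,182),(S,120,205,222,118)):
    print(atz(p,(r+(rr-1.5)/4,k+(c-1.5)/4),132).round(1))
    for z in (90,110,132): print(proj(p,[621,83.5,z]).round(1), end=' ')
# pot knob sanity
    print([d['centre'] for d in eyes.spot_point('pot',p)[:1]])
E
```

```text
[621.4  84.9 132. ]
[[188.  250.5]] [[186.8 250. ]] [[185.3 249.5]] [[181.3, 284.6]]
[620.4  80.2 132. ]
[[162.5 259.5]] [[155.9 259.5]] [[148.4 259.4]] [[197.9, 289.2]]
```

The poses agree, so the vase was centred but leaned out of the last grip and has since settled back. I'll retry, closing slowly and watching.

```bash
python3 -m inch '[[[-0.1,0.2,0],0,-1],[[-0.2,0.5,0],0,-1],[[-0.3,0.7,0],0,-1],[[-0.3,0.7,0],0,-1],[[-0.3,0.7,0],0,-1],[[-0.3,0.7,0],0,-1],[[-0.3,0.7,0],0,-1],[[-0.2,0.5,0],0,-1],[[-0.08,0.3,0],0,-1],[[0,0.09,0],0,-1]]'
python3 -m inch '[[[0,0,0.1],0,-1],[[0,0,0.3],0,-1],[[0,0,0.4],0,-1],[[0,0,0.4],0,-1],[[0,0,0.4],0,-1],[[0,0,0.3],0,-1],[[0,0,0.15],0,-1],[[0,0,0],0,0],[[0,0,0],0,0.2],[[0,0,0],0,0.3]]'
python3 -m inch '[[[0,0,0],0,0.35],[[0,0,0],0,0.38],[[0,0,0],0,0.41],[[0,0,0],0,0.44],[[0,0,0],0,0.47],[[0,0,0],0,0.5],[[0,0,0],0,0.53],[[0,0,0],0,0.56],[[0,0,0],0,0.58],[[0,0,0],0,0.6]]'
python3 - <<'E'
from h import *
print(env.state()['opening'],env.state()['grip_force'])
p=eyes.read_camera('side');w=eyes.read_camera('wrist')
A=cv2.resize(p['pixels'][110:210,210:310,::-1],(400,400));B=cv2.resize(w['pixels'][180:340,200:360,::-1],(400,400))
cv2.imwrite('pics/v3.png',np.clip(np.hstack([A,B]).astype(float)*2,0,255))
E
```

```text
t: 36.45
eef_pos: [620.9, 84.2, 216.6]
tcp_rot: [3.142, -0.0, -3.141]
ft_force: [0.2, -0.2, -0.6]
opening: 1.001
grip_force: 0.0
t: 37.7
eef_pos: [621.4, 83.3, 94.5]
tcp_rot: [3.141, 0.001, 3.141]
ft_force: [-0.3, 0.1, -0.1]
opening: 0.745
grip_force: 0.0
t: 38.95
eef_pos: [621.7, 83.5, 94.7]
tcp_rot: [3.141, 0.002, 3.141]
ft_force: [-0.3, 1.9, 6.8]
opening: 0.2
grip_force: 3.8
0.20033102383737425 3.7624165085128713[ WARN:0@3.607] global loadsave.cpp:1063 imwrite_ Unsupported depth image for selected encoder is fallbacked to CV_8U.
```

View pics/v3.png

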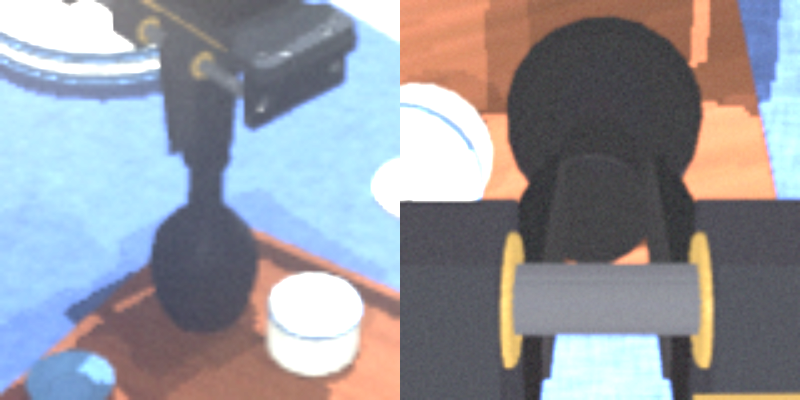

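The neck is now between the fingers, with the lip visible just above at about (600,200) in the wrist crop. I'll close fully.

```bash
python3 -m inch '[[[0,0,0],0,0.55],[[0,0,0],0,0.5],[[0,0,-0.03],0,0.5],[[0,0,0],0,0.55],[[0,0,0],0,0.6],[[0,0,0],0,0.65],[[0,0,0],0,0.7],[[0,0,0],0,0.8],[[0,0,0],0,0.9],[[0,0,0],0,1]]'
```

```text
t: 40.3
eef_pos: [621.1, 83.2, 95.6]
tcp_rot: [3.142, 0.0, 3.141]
ft_force: [0.5, 0.3, -0.0]
opening: 0.016
grip_force: 0.0
```

Shut again, so it slipped out. I need to see the present state before doing anything else.

```bash
python3 - <<'E'
from h import *
p=eyes.read_camera('side');w=eyes.read_camera('wrist');save(p,'s4');save(w,'w4')
g=lambda i:(255*(i/255.)**.4).astype(np.uint8)
A=cv2.resize(g(p['pixels'][110:210,200:300,::-1]),(400,600) if 0 else (400,400),interpolation=cv2.INTER_CUBIC);B=cv2.resize(g(w['pixels'][150:350,180:380,::-1]),(400,400),interpolation=cv2.INTER_CUBIC)
cv2.imwrite('pics/v4.png',np.hstack([A,B]))
E
```

```text
(no output)
```

View pics/v4.png

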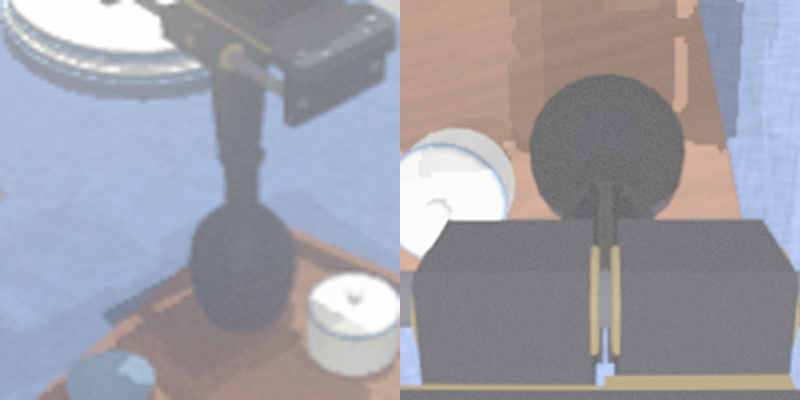

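Both widths fit one explanation. A 20 mm reading on the 21 mm neck and 26 mm on the lip mean the pads sat about 14 mm off-centre, on the robot side. The 54 mm readings on the 55 mm pieces agree. I'll open, let the vase settle, shift +14 mm in x and regrip.

```bash
python3 -m inch '[[[0,0,0],0,0.5],[[0,0,0],0,0],[[0,0,0],0,-0.5],[[0,0,0],0,-1],[[0,0,0],0,-1],[[0,0,0],0,-1],[[0,0,0],0,-1],[[0,0,0],0,-1],[[0,0,0],0,-1],[[0,0,0],0,-1]]'
python3 -m inch '[[[-0.08,0,0],0,-1],[[-0.08,0,0],0,-1],[[-0.07,0,0.02],0,-1],[[0,0,0],0,-1],[[0,0,0],0,0],[[0,0,0],0,0.2],[[0,0,0],0,0.3],[[0,0,0],0,0.35],[[0,0,0],0,0.4],[[0,0,0],0,0.45]]'
python3 -m inch '[[[0,0,0],0,0.45],[[0,0,0],0,0.5],[[0,0,0],0,0.5],[[0,0,0],0,0.55],[[0,0,0],0,0.55],[[0,0,0],0,0.6],[[0,0,0],0,0.6],[[0,0,0],0,0.6],[[0,0,0],0,0.6],[[0,0,0],0,0.6]]'
```

```text
t: 41.65
eef_pos: [621.1, 83.2, 95.6]
tcp_rot: [3.141, 0.0, 3.141]
ft_force: [-0.2, 0.3, 0.6]
opening: 0.976
grip_force: 0.0
t: 42.9
eef_pos: [634.9, 83.2, 94.4]
tcp_rot: [3.142, 0.0, 3.141]
ft_force: [-0.3, 0.2, 0.5]
opening: 0.428
grip_force: 0.0
t: 44.15
eef_pos: [634.9, 83.2, 94.4]
tcp_rot: [3.142, 0.0, 3.141]
ft_force: [-0.6, -0.0, -1.0]
opening: 0.201
grip_force: 0.0
```

```bash
python3 -m inch '[[[0,0,0],0,0],[[0,0,0],0,-1],[[0,0,0],0,-1],[[0,0,0],0,-1],[[0,0,-0.3],0,-1],[[0,0,-0.7],0,-1],[[0,0,-0.7],0,-1],[[0.5,0,-0.3],0,-1],[[0.7,0,0],0,-1],[[0.5,0,0],0,-1]]'
python3 -m inch '[[[0,0,0],0,-1],[[0,0,0],0,-1],[[0,0,0],0,-1],[[0,0,0],0,-1],[[0,0,0],0,-1],[[0,0,0],0,-1],[[0,0,0],0,-1],[[0,0,0],0,-1],[[0,0,0],0,-1],[[0,0,0],0,-1]]'
python3 - <<'E' 2>/dev/null
from h import *
W=eyes.read_camera('wrist');S=eyes.read_camera('side');save(W,'w5');save(S,'s5')
for n,x in (('vase',(622,84)),('pot',(648,12))):
    print(n,fit([W],n,x,12),fit([S],n,x,12))
for n in('saucer','board'):
    print(n,[atz(q,d['centre'],12 if n=='saucer' else 0).round() for q in (W,S) for d in eyes.spot_point(n,q)[:1]])
g=lambda i:(255*(i/255.)**.5).astype(np.uint8)
im=g(W['pixels'][...,::-1].copy())
for n,v in (('vase',(621,83.5)),('pot',(648,11.7))):
    cs,_=cv2.findContours((sil(W,n,*v,12)>.5).astype(np.uint8),cv2.RETR_EXTERNAL,cv2.CHAIN_APPROX_NONE);cv2.drawContours(im,cs,-1,(0,255,0),1)
cv2.imwrite('pics/v5.png',im)
E
```

```text
t: 45.4
eef_pos: [531.5, 83.3, 216.0]
tcp_rot: [3.141, 0.002, 3.141]
ft_force: [0.8, 0.9, 0.7]
opening: 0.999
grip_force: 0.0
t: 46.65
eef_pos: [532.9, 83.2, 214.4]
tcp_rot: [3.142, 0.0, 3.141]
ft_force: [-0.1, -0.3, 0.3]
opening: 0.997
grip_force: 0.0
vase ([623.3, 84.1], np.float64(0.234)) ([620.6, 80.3], np.float64(0.083))
pot ([647.7, 11.5], np.float64(0.284)) ([649.7, 11.2], np.float64(0.044))
saucer [array([514.,  79.,  12.]), array([509.,  71.,  12.])]
board [array([604.,  -1.,   0.])]
```

View pics/v5.png

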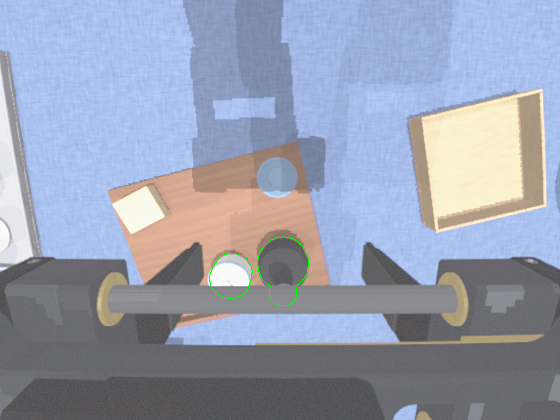

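```bash
python3 - <<'E'
from h import *
S=eyes.read_camera('side')
for z in (86,100,115,130): print(z,proj(S,[[591.6,-344.6+53,z],[591.6,-344.6-53,z]]).round(0).tolist())
print(env.pinch_z)
W=eyes.read_camera('wrist');e=env.state()['eef_pos']
for dz in (0,15,30,45): print(dz,proj(W,[[e[0],e[1]+53,e[2]+dz],[e[0],e[1]-53,e[2]+dz]]).round(0).tolist())
E
```

```text
86 [[261.0, 375.0], [294.0, 420.0]]
100 [[256.0, 376.0], [290.0, 422.0]]
115 [[251.0, 377.0], [285.0, 424.0]]
130 [[246.0, 378.0], [279.0, 426.0]]
-18.8
0 [[239.0, 356.0], [239.0, 209.0]]
15 [[246.0, 362.0], [246.0, 203.0]]
30 [[254.0, 368.0], [254.0, 197.0]]
45 [[264.0, 375.0], [264.0, 190.0]]
```

Open fingertips appear well above the commanded TCP in these projections. I'll check the finger geometry in free air, shut and at about 20 mm.

```bash
cat > snap.py <<'E'
from h import *
import sys
W=eyes.read_camera('wrist');S=eyes.read_camera('side');np.save('/tmp/W%s.npy'%sys.argv[1],W['pixels']);np.save('/tmp/S%s.npy'%sys.argv[1],S['pixels'])
e=env.state()['eef_pos']
if len(sys.argv)>2:
    g=lambda i:(255*(i/255.)**.45).astype(np.uint8);t=[]
    q=proj(S,e)[0].round().astype(int)
    for k in 'ab':
        i=g(np.load('/tmp/W%s.npy'%k)[150:350,180:380,::-1]);j=g(np.load('/tmp/S%s.npy'%k)[q[0]-80:q[0]+20,q[1]-50:q[1]+50,::-1])
        i=cv2.resize(i,(300,300),interpolation=cv2.INTER_CUBIC);j=cv2.resize(j,(300,300),interpolation=cv2.INTER_CUBIC)
        for dz,c in ((0,(0,0,255)),(15,(0,255,0)),(30,(255,0,0))):
            X=[e[0],e[1],e[2]+dz];a=(proj(W,X)[0]-[150,180])*1.5;b=(proj(S,X)[0]-[q[0]-80,q[1]-50])*3
            for im,v in((i,a),(j,b)): cv2.circle(im,(int(v[1]),int(v[0])),2,c,-1)
        t.append(np.hstack([i,j]))
    cv2.imwrite('pics/fing.png',np.vstack(t))
E
python3 -m inch '[[[0,0,0],0,0.6],[[0,0,0],0,0.6],[[0,0,0],0,0.6],[[0,0,0],0,0.6],[[0,0,0],0,0.6],[[0,0,0],0,0.6],[[0,0,0],0,0.6],[[0,0,0],0,0.6],[[0,0,0],0,0.6],[[0,0,0],0,0.6]]'
python3 snap.py a
python3 -m inch '[[[0,0,0],0,1],[[0,0,0],0,1],[[0,0,0],0,1],[[0,0,0],0,1],[[0,0,0],0,1],[[0,0,0],0,1],[[0,0,0],0,1],[[0,0,0],0,1],[[0,0,0],0,1],[[0,0,0],0,1]]'
python3 snap.py b x
```

```text
t: 48.5
eef_pos: [532.9, 83.2, 214.4]
tcp_rot: [3.142, 0.0, 3.141]
ft_force: [0.1, -0.5, 0.1]
opening: 0.198
grip_force: 0.0
t: 49.85
eef_pos: [532.9, 83.2, 214.4]
tcp_rot: [3.142, -0.0, 3.141]
ft_force: [0.6, -0.6, -0.8]
opening: 0.005
grip_force: 0.0
```

View pics/fing.png

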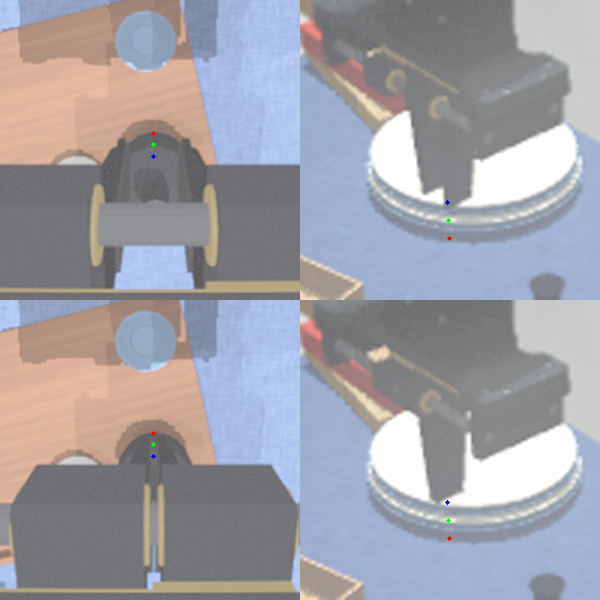

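In the side view the shut fingertips sit at the blue mark, about 30 mm above the reported TCP. So the earlier attempts pinched only the lip, and the goblet and caddy were held near their tops. I'll now grasp 30 mm lower.

```bash
python3 -m inch '[[[0,0,0],0,-1],[[-0.2,0,0],0,-1],[[-0.4,0,0],0,-1],[[-0.4,0,0],0,-1],[[-0.3,0,0],0,-1],[[-0.17,0,0.2],0,-1],[[0,0,0.4],0,-1],[[0,0,0.4],0,-1],[[0,0,0.4],0,-1],[[0,0,0.2],0,-1]]'
python3 -m inch '[[[0,0,0.2],0,-1],[[0,0,0.3],0,-1],[[0,0,0.2],0,-1],[[0,0,0.15],0,-1],[[0,0,0.09],0,-1],[[0,0,0],0,-1],[[0,0,0],0,0],[[0,0,0],0,0.2],[[0,0,0],0,0.3],[[0,0,0],0,0.4]]'
python3 -m inch '[[[0,0,0],0,0.45],[[0,0,0],0,0.5],[[0,0,0],0,0.55],[[0,0,0],0,0.6],[[0,0,0],0,0.7],[[0,0,0],0,1],[[0,0,0],0,1],[[0,0,0],0,1],[[0,0,0],0,1],[[0,0,0],0,1]]'
```

```text
t: 51.2
eef_pos: [620.5, 83.2, 116.5]
tcp_rot: [3.142, -0.002, 3.141]
ft_force: [-0.0, -0.2, 1.4]
opening: 0.98
grip_force: 0.0
t: 52.45
eef_pos: [621.1, 83.2, 62.1]
tcp_rot: [3.141, 0.0, 3.141]
ft_force: [0.0, 0.3, 0.5]
opening: 0.64
grip_force: 0.0
t: 53.7
eef_pos: [621.1, 83.2, 62.0]
tcp_rot: [3.141, -0.0, 3.141]
ft_force: [0.3, 0.4, 0.7]
opening: 0.272
grip_force: 30.0
```

```bash
python3 -m inch '[[[0,0,-0.05],0,1],[[0,0,-0.1],0,1],[[0,0,-0.15],0,1],[[0,0,-0.2],0,1],[[0,0,-0.3],0,1],[[0,0,-0.4],0,1],[[0,0,-0.4],0,1],[[0,0,-0.3],0,1],[[0,0,-0.1],0,1],[[0,0,0],0,1]]'
python3 snap.py c; python3 - <<'E' 2>/dev/null
from h import *
S=eyes.read_camera('side');e=env.state()['eef_pos']
print([fit([S],'vase',(621,83),12+e[2]-62+k) for k in(-6,0,6)])
E
```

```text
t: 54.95
eef_pos: [621.1, 83.2, 182.5]
tcp_rot: [3.141, 0.001, 3.141]
ft_force: [0.8, 1.2, -2.8]
opening: 0.271
grip_force: 30.0
[([625.1, 85.3], np.float64(0.174)), ([620.2, 80.1], np.float64(0.168)), ([615.7, 73.4], np.float64(0.168))]
```

```bash
python3 -m inch '[[[0.05,-0.1,0],0,1],[[0.1,-0.2,0],0,1],[[0.2,-0.4,0],0,1],[[0.3,-0.6,0],0,1],[[0.35,-0.65,0],0,1],[[0.35,-0.65,0],0,1],[[0.35,-0.65,0],0,1],[[0.35,-0.65,0],0,1],[[0.35,-0.65,0],0,1],[[0.35,-0.65,0],0,1]]'
python3 -m inch '[[[0.35,-0.65,0],0,1],[[0.25,-0.5,0],0,1],[[0.15,-0.35,0],0,1],[[0.1,-0.2,0],0,1],[[0.05,-0.1,0],0,1],[[0,-0.03,0],0,1],[[0,0,0],0,1],[[0,0,0.1],0,1],[[0,0,0.3],0,1],[[0,0,0.3],0,1]]'
```

```text
t: 56.5
eef_pos: [454.5, -230.3, 182.2]
tcp_rot: [-3.141, 0.0, 3.141]
ft_force: [-0.1, -0.1, -2.2]
opening: 0.275
grip_force: 30.0
t: 57.75
eef_pos: [402.1, -338.1, 139.2]
tcp_rot: [3.142, 0.0, -3.141]
ft_force: [0.4, 0.5, -1.6]
opening: 0.272
grip_force: 30.0
```

```bash
python3 -m inch '[[[0,0,0.3],0,1],[[0,0,0.3],0,1],[[0,0,0.25],0,1],[[0,0,0.2],0,1],[[0,0,0.15],0,1],[[0,0,0.1],0,1],[[0,0,0.06],0,1],[[0,0,0.03],0,1],[[0,0,0],0,1],[[0,0,0],0,1]]'
python3 -m inch '[[[0,0,0.02],0,1],[[0,0,0.01],0,1],[[0,0,0],0,1],[[0,0,0],0,0.6],[[0,0,0],0,0.5],[[0,0,0],0,0.3],[[0,0,0],0,0],[[0,0,0],0,-1],[[0,0,0],0,-1],[[0,0,0],0,-1]]'
```

```text
t: 59.0
eef_pos: [402.0, -338.6, 56.8]
tcp_rot: [-3.141, 0.0, 3.141]
ft_force: [-0.1, 0.1, -3.7]
opening: 0.277
grip_force: 30.0
t: 60.25
eef_pos: [401.9, -338.5, 54.8]
tcp_rot: [3.141, -0.0, 3.141]
ft_force: [-0.2, -0.2, 0.1]
opening: 0.714
grip_force: 0.0
```

```bash
python3 -m inch '[[[0,0,0],0,-1],[[0,0,-0.2],0,-1],[[0,0,-0.5],0,-1],[[0,0,-0.6],0,-1],[[0,0,-0.6],0,-1],[[-0.2,0.2,-0.3],0,-1],[[-0.4,0.5,-0.1],0,-1],[[-0.5,0.7,0],0,-1],[[-0.5,0.7,0],0,-1],[[-0.5,0.7,0],0,-1]]'
python3 -m inch '[[[-0.5,0.7,0],0,-1],[[-0.5,0.7,0],0,-1],[[-0.4,0.6,0],0,-1],[[-0.3,0.5,0],0,-1],[[-0.2,0.3,0],0,-1],[[-0.1,0.2,0],0,-1],[[0,0.04,0],0,-1],[[0,0,0],0,-1],[[0,0,0],0,-1],[[0,0,0],0,-1]]'
python3 m.py 2 2>/dev/null
```

```text
t: 61.5
eef_pos: [528.8, -169.1, 193.8]
tcp_rot: [-3.141, 0.001, 3.141]
ft_force: [0.2, 0.2, 0.2]
opening: 1.003
grip_force: 0.0
t: 62.75
eef_pos: [647.9, 11.2, 193.0]
tcp_rot: [3.142, 0.0, 3.141]
ft_force: [-0.1, 0.2, 0.7]
opening: 0.998
grip_force: 0.0
vase ([622.0, 84.0], np.float64(1.0)) ([622.0, 84.0], np.float64(1.0)) [('T', [404.0, -334.0]), ('S', [403.0, -341.0])]
goblet ([592.0, -344.4], np.float64(0.035)) ([593.9, -346.1], np.float64(0.103)) [('T', [596.0, -342.0]), ('S', [594.0, -354.0])]
caddy ([496.9, -341.1], np.float64(0.063)) ([498.3, -341.9], np.float64(0.058)) [('T', [496.0, -335.0]), ('S', [497.0, -340.0])]
pot ([648.0, 12.0], np.float64(1.0)) ([648.0, 12.0], np.float64(nan)) [('S', [654.0, 11.0])]
```

All three stand on the tray at (592,-345), (497,-341) and (403,-338). Now the pot.

```bash
python3 -m inch '[[[0,0,0.2],0,-1],[[0,0,0.5],0,-1],[[0,0,0.6],0,-1],[[0,0,0.6],0,-1],[[0,0,0.5],0,-1],[[0,0,0.3],0,-1],[[0,0,0.2],0,-1],[[0,0,0.15],0,-1],[[0,0,0],0,-1],[[0,0,0],0,-1]]'
python3 -m inch '[[[0,0,0.1],0,-1],[[0,0,0.1],0,-1],[[0,0,0.08],0,-1],[[0,0,0.05],0,-1],[[0,0,0],0,-1],[[0,0,0],0,0],[[0,0,0],0,0.2],[[0,0,0],0,0.3],[[0,0,0],0,0.5],[[0,0,0],0,1]]'
python3 -m inch '[[[0,0,0],0,1],[[0,0,0],0,1],[[0,0,0],0,1],[[0,0,0],0,1],[[0,0,-0.05],0,1],[[0,0,-0.1],0,1],[[0,0,-0.1],0,1],[[0,0,-0.1],0,1],[[0,0,0],0,1],[[0,0,0],0,1]]'
```

```text
t: 64.9
eef_pos: [648.5, 11.8, 10.5]
tcp_rot: [3.142, 0.001, 3.141]
ft_force: [-0.5, 0.5, 0.6]
opening: 0.998
grip_force: 0.0
t: 66.15
eef_pos: [648.1, 11.8, -9.9]
tcp_rot: [3.142, 0.0, 3.141]
ft_force: [-0.2, 0.5, 0.3]
opening: 0.581
grip_force: 30.0
t: 67.4
eef_pos: [648.0, 11.8, 11.0]
tcp_rot: [3.141, -0.0, 3.141]
ft_force: [1.2, -1.4, -1.8]
opening: 0.582
grip_force: 30.0
```

```bash
python3 -m inch '[[[0,0,-0.2],0,1],[[0,0,-0.4],0,1],[[0.05,0.1,-0.3],0,1],[[0.1,0.2,-0.1],0,1],[[0.2,0.4,0],0,1],[[0.3,0.6,0],0,1],[[0.3,0.65,0],0,1],[[0.3,0.65,0],0,1],[[0.3,0.65,0],0,1],[[0.3,0.65,0],0,1]]'
python3 -m inch '[[[0.3,0.65,0],0,1],[[0.2,0.5,0],0,1],[[0.15,0.3,0],0,1],[[0.1,0.15,0],0,1],[[0.03,0,0],0,1],[[0,0,0],0,1],[[0,0,0.2],0,1],[[0,0,0.3],0,1],[[0,0,0.3],0,1],[[0,0,0.2],0,1]]'
python3 -m inch '[[[0,0,0.15],0,1],[[0,0,0.1],0,1],[[0,0,0.1],0,1],[[0,0,0.05],0,1],[[0,0,0],0,1],[[0,0,0],0,1],[[0,0,0],0,1],[[0,0,0],0,1],[[0,0,0],0,1],[[0,0,0],0,1]]'
```

```text
t: 68.65
eef_pos: [534.7, 248.1, 70.3]
tcp_rot: [-3.141, -0.001, -3.141]
ft_force: [0.5, -0.1, -1.1]
opening: 0.581
grip_force: 30.0
t: 69.9
eef_pos: [489.9, 341.5, 9.1]
tcp_rot: [-3.141, -0.002, 3.141]
ft_force: [0.1, 0.2, -0.6]
opening: 0.576
grip_force: 30.0
t: 71.15
eef_pos: [490.4, 341.9, -12.9]
tcp_rot: [3.141, 0.0, 3.141]
ft_force: [-0.5, 0.7, -1.8]
opening: 0.58
grip_force: 30.0
```

Down 5 mm more, release, rise.

```bash
python3 -m inch '[[[0,0,0.05],0,1],[[0,0,0.03],0,1],[[0,0,0.01],0,1],[[0,0,0],0,1],[[0,0,0],0,0.7],[[0,0,0],0,0.3],[[0,0,0],0,0],[[0,0,0],0,-0.5],[[0,0,0],0,-0.8],[[0,0,0],0,-0.8]]'
python3 -m inch '[[[0,0,0],0,-0.8],[[0,0,-0.2],0,-0.8],[[0,0,-0.5],0,-0.8],[[0,0,-0.6],0,-0.8],[[0,0,-0.6],0,-1],[[0,0,-0.6],0,-1],[[0,0,-0.5],0,-1],[[0,0,-0.4],0,-1],[[0,0,-0.1],0,-1],[[0,0,0],0,-1]]'
python3 - <<'E' 2>/dev/null
from h import *
S=eyes.read_camera('side');W=eyes.read_camera('wrist');print(fit([S],'pot',(490,342),4),fit([W],'pot',(490,342),4));save(S,'box')
E
```

```text
t: 72.4
eef_pos: [490.4, 341.9, -18.5]
tcp_rot: [3.142, -0.0, 3.141]
ft_force: [0.3, -0.4, -0.6]
opening: 0.838
grip_force: 0.0
t: 73.65
eef_pos: [490.2, 341.7, 191.7]
tcp_rot: [3.141, 0.0, 3.141]
ft_force: [0.7, -0.3, 0.1]
opening: 0.998
grip_force: 0.0
([490.2, 341.4], np.float64(0.054)) ([493.0, 341.8], np.float64(0.037))
```

The pot stands in the box. Now the vase goes back.

```bash
python3 -m inch '[[[0,-0.2,0],0,-1],[[0,-0.5,0],0,-1],[[0,-0.8,0],0,-1],[[0,-0.9,0],0,-1],[[0.1,-0.9,0],0,-1],[[0.2,-0.9,0],0,-1],[[0.2,-0.9,0],0,-1],[[0.2,-0.9,0],0,-1],[[0.2,-0.9,0],0,-1],[[0.2,-0.9,0],0,-1]]'
python3 -m inch '[[[0.2,-0.9,0],0,-1],[[0.1,-0.9,0],0,-1],[[0.07,-0.7,0],0,-1],[[0,-0.5,0],0,-1],[[0,-0.3,0],0,-1],[[0,-0.14,0],0,-1],[[0,0,0],0,-1],[[0,0,0],0,-1],[[0,0,0],0,-1],[[0,0,0],0,-1]]'
```

```text
t: 75.1
eef_pos: [423.1, -128.1, 191.6]
tcp_rot: [-3.142, 0.0, 3.141]
ft_force: [1.7, -0.4, 1.3]
opening: 1.001
grip_force: 0.0
t: 76.35
eef_pos: [402.1, -332.2, 191.7]
tcp_rot: [-3.142, 0.0, -3.141]
ft_force: [-0.1, -0.6, -0.3]
opening: 1.001
grip_force: 0.0
```

```bash
python3 -m inch '[[[0,-0.1,0.1],0,-1],[[0,0,0.3],0,-1],[[0,0,0.5],0,-1],[[0,0,0.5],0,-1],[[0,0,0.4],0,-1],[[0,0,0.3],0,-1],[[0,0,0.18],0,-1],[[0,0,0],0,-1],[[0,0,0],0,0],[[0,0,0],0,0.3]]'
python3 -m inch '[[[0,0,0],0,0.4],[[0,0,0],0,0.45],[[0,0,0],0,0.5],[[0,0,0],0,0.55],[[0,0,0],0,0.6],[[0,0,0],0,0.7],[[0,0,0],0,1],[[0,0,0],0,1],[[0,0,0],0,1],[[0,0,0],0,1]]'
python3 -m inch '[[[0,0,-0.05],0,1],[[0,0,-0.1],0,1],[[0,0,-0.2],0,1],[[0,0,-0.3],0,1],[[0,0,-0.4],0,1],[[0,0,-0.4],0,1],[[0,0,-0.3],0,1],[[0,0,-0.1],0,1],[[0,0,0],0,1],[[0,0,0],0,1]]'
```

```text
t: 77.6
eef_pos: [402.2, -338.8, 55.4]
tcp_rot: [-3.141, 0.001, 3.141]
ft_force: [-0.2, 0.4, -0.2]
opening: 0.843
grip_force: 0.0
t: 78.85
eef_pos: [402.0, -338.5, 54.8]
tcp_rot: [3.142, 0.0, 3.141]
ft_force: [0.0, 0.8, 1.6]
opening: 0.278
grip_force: 30.0
t: 80.1
eef_pos: [401.7, -338.3, 165.2]
tcp_rot: [3.141, -0.001, 3.141]
ft_force: [0.4, -0.2, -2.2]
opening: 0.27
grip_force: 30.0
```

```bash
python3 -m inch '[[[-0.05,0.1,0],0,1],[[-0.1,0.2,0],0,1],[[-0.2,0.4,0],0,1],[[-0.3,0.6,0],0,1],[[-0.35,0.65,0],0,1],[[-0.35,0.65,0],0,1],[[-0.35,0.65,0],0,1],[[-0.35,0.65,0],0,1],[[-0.35,0.65,0],0,1],[[-0.35,0.65,0],0,1]]'
python3 -m inch '[[[-0.35,0.65,0],0,1],[[-0.25,0.5,0],0,1],[[-0.15,0.35,0],0,1],[[-0.1,0.2,0],0,1],[[-0.05,0.08,0],0,1],[[0,0,0],0,1],[[0,0,0.1],0,1],[[0,0,0.3],0,1],[[0,0,0.4],0,1],[[0,0,0.3],0,1]]'
python3 -m inch '[[[0,0,0.2],0,1],[[0,0,0.1],0,1],[[0,0,0.05],0,1],[[0,0,0.05],0,1],[[0,0,0],0,1],[[0,0,0],0,1],[[0,0,0],0,1],[[0,0,0],0,1],[[0,0,0],0,1],[[0,0,0],0,1]]'
```

```text
t: 81.35
eef_pos: [567.4, -24.2, 165.7]
tcp_rot: [3.141, -0.0, -3.141]
ft_force: [0.9, -0.1, -2.5]
opening: 0.273
grip_force: 30.0
t: 82.6
eef_pos: [620.7, 79.6, 98.6]
tcp_rot: [-3.142, -0.001, 3.141]
ft_force: [-0.4, 0.1, -2.1]
opening: 0.279
grip_force: 30.0
t: 83.85
eef_pos: [621.1, 80.2, 75.8]
tcp_rot: [3.142, -0.0, 3.141]
ft_force: [-1.0, -0.7, -2.4]
opening: 0.273
grip_force: 30.0
```

```bash
python3 -m inch '[[[0,0.05,0.06],0,1],[[0,0,0.06],0,1],[[0,0,0.05],0,1],[[0,0,0.03],0,1],[[0,0,0.02],0,1],[[0,0,0.01],0,1],[[0,0,0],0,1],[[0,0,0],0,0.6],[[0,0,0],0,0.4],[[0,0,0],0,0]]'
python3 -m inch '[[[0,0,0],0,-1],[[0,0,0],0,-1],[[0,0,0],0,-1],[[0,0,-0.2],0,-1],[[0,0,-0.5],0,-1],[[0,0,-0.6],0,-1],[[0,0,-0.5],0,-1],[[0,0,-0.2],0,-1],[[0.2,-0.3,0],0,-1],[[0.3,-0.6,0],0,-1]]'
python3 -m inch '[[[0.3,-0.8,0],0,-1],[[0.3,-0.8,0],0,-1],[[0.3,-0.8,0],0,-1],[[0.3,-0.8,0],0,-1],[[0.2,-0.8,0],0,-1],[[0.1,-0.8,0],0,-1],[[0.05,-0.7,0],0,-1],[[0,-0.5,0],0,-1],[[0,-0.4,0],0,-1],[[0,-0.3,0],0,-1]]'
```

```text
t: 85.1
eef_pos: [621.3, 83.2, 62.3]
tcp_rot: [3.142, 0.001, 3.141]
ft_force: [-0.7, -0.2, 0.5]
opening: 0.359
grip_force: 0.0
t: 86.35
eef_pos: [589.6, 28.6, 180.7]
tcp_rot: [3.141, -0.002, -3.14]
ft_force: [0.6, -0.8, 0.1]
opening: 1.004
grip_force: 0.0
t: 87.6
eef_pos: [497.2, -373.7, 181.3]
tcp_rot: [3.141, -0.001, 3.141]
ft_force: [-0.2, -0.8, -0.0]
opening: 1.0
grip_force: 0.0
```

```bash
python3 -m inch '[[[0,0.4,0],0,-1],[[0,0.13,0.1],0,-1],[[0,0,0.4],0,-1],[[0,0,0.5],0,-1],[[0,0,0.5],0,-1],[[0,0,0.4],0,-1],[[0,0,0.25],0,-1],[[0,0,0.12],0,-1],[[0,0,0],0,-1],[[0,0,0],0,0]]'
python3 -m inch '[[[0,0,0],0,0],[[0,0,0],0,0.2],[[0,0,0],0,0.5],[[0,0,0],0,1],[[0,0,0],0,1],[[0,0,0],0,1],[[0,0,-0.05],0,1],[[0,0,-0.15],0,1],[[0,0,-0.3],0,1],[[0,0,-0.4],0,1]]'
python3 -m inch '[[[0,0,-0.3],0,1],[[0,0,-0.1],0,1],[[-0.05,0.2,0],0,1],[[-0.1,0.4,0],0,1],[[-0.2,0.6,0],0,1],[[-0.2,0.7,0],0,1],[[-0.2,0.7,0],0,1],[[-0.2,0.7,0],0,1],[[-0.2,0.7,0],0,1],[[-0.1,0.6,0],0,1]]'
```

```text
t: 88.85
eef_pos: [498.3, -341.2, 46.6]
tcp_rot: [-3.141, 0.001, 3.141]
ft_force: [-0.4, -0.1, -0.0]
opening: 0.94
grip_force: 0.0
t: 90.1
eef_pos: [497.9, -340.9, 101.1]
tcp_rot: [3.141, -0.0, 3.141]
ft_force: [0.6, 0.5, -1.5]
opening: 0.575
grip_force: 30.0
t: 91.35
eef_pos: [572.8, -62.5, 123.1]
tcp_rot: [3.141, -0.001, -3.141]
ft_force: [0.6, -0.1, -1.4]
opening: 0.576
grip_force: 30.0
```

```bash
python3 -m inch '[[[-0.06,0.45,0],0,1],[[-0.02,0.3,0],0,1],[[0,0.15,0],0,1],[[0,0.04,0],0,1],[[0,0,0.1],0,1],[[0,0,0.2],0,1],[[0,0,0.3],0,1],[[0,0,0.2],0,1],[[0,0,0.1],0,1],[[0,0,0],0,1]]'
python3 -m inch '[[[0,0,0.1],0,1],[[0,0,0.05],0,1],[[0,0,0.05],0,1],[[0,0,0],0,1],[[0,0,0],0,1],[[0,0,0],0,1],[[0,0,0],0,1],[[0,0,0],0,1],[[0,0,0],0,1],[[0,0,0],0,1]]'
```

```text
t: 92.6
eef_pos: [577.8, -8.7, 69.5]
tcp_rot: [3.141, -0.001, 3.141]
ft_force: [-0.3, 0.2, -1.8]
opening: 0.576
grip_force: 30.0
t: 93.85
eef_pos: [577.8, -8.6, 57.8]
tcp_rot: [3.142, 0.0, 3.141]
ft_force: [-0.5, -0.5, -2.2]
opening: 0.572
grip_force: 30.0
```

```bash
python3 -m inch '[[[0,0.04,0.04],0,1],[[0,0,0.03],0,1],[[0,0,0.02],0,1],[[0,0,0.01],0,1],[[0,0,0],0,1],[[0,0,0],0,0.7],[[0,0,0],0,0.4],[[0,0,0],0,0],[[0,0,0],0,-1],[[0,0,0],0,-1]]'
python3 -m inch '[[[0,0,0],0,-1],[[0,0,0],0,-1],[[0,0,-0.2],0,-1],[[0,0,-0.5],0,-1],[[0,0,-0.6],0,-1],[[0,0,-0.6],0,-1],[[0,0,-0.2],0,-1],[[0,-0.2,0],0,-1],[[0,-0.5,0],0,-1],[[-0.05,-0.8,0],0,-1]]'
python3 -m inch '[[[-0.05,-0.8,0],0,-1],[[-0.05,-0.8,0],0,-1],[[-0.05,-0.8,0],0,-1],[[-0.03,-0.7,0],0,-1],[[0,-0.5,0],0,-1],[[0,-0.3,0],0,-1],[[0,-0.2,0],0,-1],[[0,0,0],0,-1],[[0,0,0],0,-1],[[0,0,0],0,-1]]'
```

```text
t: 95.1
eef_pos: [577.9, -6.2, 51.8]
tcp_rot: [3.142, 0.0, 3.141]
ft_force: [0.9, 0.3, -0.3]
opening: 0.725
grip_force: 0.0
t: 96.35
eef_pos: [580.1, -96.8, 176.3]
tcp_rot: [3.141, -0.002, -3.14]
ft_force: [0.5, -0.5, -0.2]
opening: 1.001
grip_force: 0.0
t: 97.6
eef_pos: [591.8, -341.4, 178.0]
tcp_rot: [3.142, 0.0, -3.141]
ft_force: [0.4, -0.2, -0.4]
opening: 1.003
grip_force: 0.0
```

```bash
python3 -m inch '[[[0,-0.05,0.1],0,-1],[[0,0,0.3],0,-1],[[0,0,0.5],0,-1],[[0,0,0.4],0,-1],[[0,0,0.3],0,-1],[[0,0,0.18],0,-1],[[0,0,0.1],0,-1],[[0,0,0],0,-1],[[0,0,0],0,0],[[0,0,0],0,0.2]]'
python3 -m inch '[[[0,0,0],0,0.4],[[0,0,0],0,0.5],[[0,0,0],0,1],[[0,0,0],0,1],[[0,0,0],0,1],[[0,0,0],0,1],[[0,0,0],0,1],[[0,0,0],0,1],[[0,0,0],0,1],[[0,0,0],0,1]]'
python3 -m inch '[[[0,0,-0.05],0,1],[[0,0,-0.15],0,1],[[0,0,-0.3],0,1],[[0,0,-0.4],0,1],[[0,0,-0.2],0,1],[[0,0,-0.1],0,1],[[0,0,0],0,1],[[-0.05,0.2,0],0,1],[[-0.1,0.4,0],0,1],[[-0.2,0.6,0],0,1]]'
```

```text
t: 98.85
eef_pos: [591.8, -345.3, 65.6]
tcp_rot: [-3.141, 0.001, 3.141]
ft_force: [-0.3, -1.0, -0.0]
opening: 0.844
grip_force: 0.0
t: 100.1
eef_pos: [591.6, -345.2, 65.0]
tcp_rot: [-3.142, 0.0, 3.141]
ft_force: [0.1, -1.6, 2.4]
opening: 0.574
grip_force: 30.0
t: 101.35
eef_pos: [612.6, -271.4, 136.5]
tcp_rot: [3.141, -0.001, 3.141]
ft_force: [0.9, 0.6, -2.1]
opening: 0.574
grip_force: 30.0
```

```bash
python3 -m inch '[[[-0.2,0.6,0],0,1],[[-0.2,0.6,0],0,1],[[-0.2,0.6,0],0,1],[[-0.1,0.6,0],0,1],[[-0.1,0.5,0],0,1],[[-0.05,0.3,0],0,1],[[0,0.2,0],0,1],[[0,0.04,0],0,1],[[0,0,0],0,1],[[0,0,0.1],0,1]]'
python3 -m inch '[[[0,0,0.2],0,1],[[0,0,0.3],0,1],[[0,0,0.2],0,1],[[0,0,0.1],0,1],[[0,0,0.05],0,1],[[0,0,0],0,1],[[0,0,0],0,1],[[0,0,0],0,1],[[0,0,0],0,1],[[0,0,0],0,1]]'
```

```text
t: 102.6
eef_pos: [663.8, -67.7, 131.2]
tcp_rot: [-3.141, 0.001, 3.14]
ft_force: [-0.2, 0.3, -2.8]
opening: 0.57
grip_force: 30.0
t: 103.85
eef_pos: [663.7, -66.8, 80.1]
tcp_rot: [3.142, 0.0, 3.141]
ft_force: [0.7, 0.0, -2.3]
opening: 0.569
grip_force: 30.0
```

```bash
python3 -m inch '[[[0,0.02,0.05],0,1],[[0,0,0.04],0,1],[[0,0,0.03],0,1],[[0,0,0.01],0,1],[[0,0,0],0,1],[[0,0,0],0,1],[[0,0,0],0,0.7],[[0,0,0],0,0.4],[[0,0,0],0,0],[[0,0,0],0,-1]]'
python3 -m inch '[[[0,0,0],0,-1],[[0,0,0],0,-1],[[0,0,0],0,-1],[[0,0,-0.2],0,-1],[[0,0,-0.5],0,-1],[[0,0,-0.6],0,-1],[[0,0,-0.6],0,-1],[[0,-0.2,-0.1],0,-1],[[0.2,-0.5,0],0,-1],[[0.3,-0.7,0],0,-1]]'
python3 -m inch '[[[0.3,-0.7,0],0,-1],[[0.3,-0.7,0],0,-1],[[0.3,-0.6,0],0,-1],[[0.2,-0.4,0],0,-1],[[0,-0.2,0],0,-1],[[0,0,0],0,-1],[[0,0,0],0,-1],[[0,0,0],0,-1],[[0,0,0],0,-1],[[0,0,0],0,-1]]'
python3 - <<'E' 2>/dev/null
from h import *
T=eyes.read_camera('top');S=eyes.read_camera('side')
for n,x,z in (('vase',(622,84),12),('goblet',(664,-65),12),('caddy',(578,-6),12),('pot',(490,342),4)):
    print(n,fit([T],n,x,z),fit([S],n,x,z))
a=cv2.resize(T['pixels'][100:310,80:360,::-1],(400,300));b=cv2.resize(S['pixels'][...,::-1],(400,300));cv2.imwrite('pics/final.png',np.hstack([a,b]))
E
```

```text
t: 105.1
eef_pos: [663.8, -65.6, 72.4]
tcp_rot: [-3.142, 0.0, 3.141]
ft_force: [-0.2, -0.7, 0.7]
opening: 0.63
grip_force: 0.0
t: 106.35
eef_pos: [633.1, -150.2, 191.7]
tcp_rot: [3.141, -0.001, -3.141]
ft_force: [0.0, -1.4, -0.6]
opening: 1.0
grip_force: 0.0
t: 107.6
eef_pos: [567.7, -305.3, 192.2]
tcp_rot: [3.142, 0.0, -3.141]
ft_force: [-0.1, 0.3, -0.5]
opening: 0.998
grip_force: 0.0
vase ([622.6, 85.3], np.float64(0.038)) ([621.9, 82.3], np.float64(0.285))
goblet ([664.5, -64.8], np.float64(0.07)) ([665.5, -68.0], np.float64(0.054))
caddy ([576.6, -5.8], np.float64(0.062)) ([576.3, -7.6], np.float64(0.123))
pot ([489.2, 344.2], np.float64(0.038)) ([490.6, 342.1], np.float64(0.081))
```

View pics/final.png

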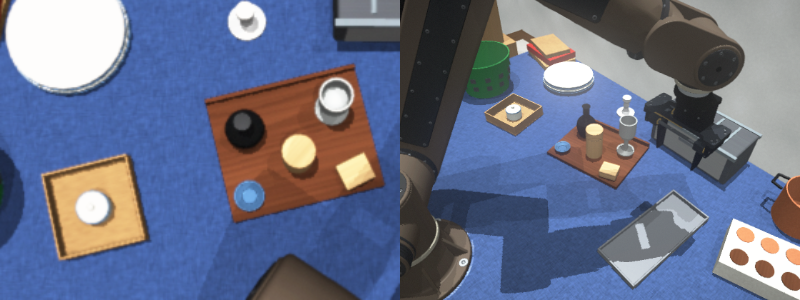

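The pot stands in the box at (93,208). The vase (245,128), goblet (335,100) and caddy (298,153) are back in place within about 2 mm, and the saucer and ring box look undisturbed.

```bash
python3 -c "
from cell import env
print(env.job_done())"
```

```text
the job is handed in; nothing more can be done
None
```

The job is handed in at about 108 s of the 147 s: the pot stands upright in the gift box, and the camera fits put the goblet, vase and caddy within about 2 mm of where they started; the vase slipped from the grip and probably leaned twice before I got it (no result came back).

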